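# Lay out the bench for a weighing

## Task

Set the bench up for weighing: stand the white porcelain jar in the middle of the balance's round pan and cover it with its knobbed lid. On the white tile with three marked fields, stand the brass weight in the middle of the middle field, the steel beaker in the middle of the field to its left and the amber bottle in the middle of the field to its right, left and right being those of the robot looking out over the bench. Leave the red cap, the petri dish and the tweezers where they lie.

Things in the scene. Friction and masses are not known exactly. Their poses are not given: they have to be found in the camera images.
- balance: Flat white laboratory balance, fixed, left or right of the tile. Round steel pan 100 mm across, its flat top 44 mm above the bench; it does not move. Origin on the bench under the pan's centre; x away from the robot, y to its left, z up, turned at most 0.15 rad. White case 36 mm high reaches x -80 to +55, y -75 to +75 mm; black display at its -x edge.
- tile: Flat white ceramic tile, fixed, 100 mm (x) by 240 mm (y), 8 mm thick, divided by two dark lines at y = -40 and +40 mm into three equal fields side by side. Origin at the centre of its underside; x away from the robot, y to the robot's left, z up, turned at most 0.15 rad. Field centres: left (0, 80), middle (0, 0), right (0, -80) mm, top at 8 mm.
- jar: Low round open white porcelain jar, 48 mm across with straight walls 4 mm thick, 44 mm high, about 110 g, standing upright. Origin at the centre of its underside, z up.
- lid: White porcelain lid for the jar: flat disc 58 mm across and 5 mm thick with an upright cylindrical knob in the middle, 18 mm across, from 5 to 25 mm height; about 40 g; flat underside that simply rests on the jar's rim, with no collar. It lies on the bench knob up. Origin at the centre of its underside, z up.
- beaker: Round open stainless steel beaker, 52 mm across with straight walls 3 mm thick, 72 mm high, about 100 g, standing upright. Origin at the centre of its underside, z up.
- bottle: Small amber glass bottle with a black screw cap; straight round body 42 mm across up to 56 mm height, then shoulder, cap 29 mm across from 65 to 85 mm height; about 140 g, standing upright. Origin at the centre of its underside, z up.
- weight: Brass knob weight of 200 g: solid cylinder 32 mm across and 30 mm high with a short neck and a round knob 20 mm across from 36 to 46 mm height, standing upright. Origin at the centre of its underside, z up.
- red_cap: Red plastic screw cap 46 mm across, 14 mm high, loose on the bench: a bystander, to be left where it is. Origin at the centre of its underside.
- petri_dish: Open shallow round petri dish of greenish glass, 60 mm across, 15 mm high, loose on the bench: a bystander, to be left where it is. Origin at the centre of its underside.
- tweezers: Steel tweezers 120 mm long, up to 24 mm wide and 8 mm high, lying loose far from the robot behind the balance and tile: a bystander, to be left where it is. Origin at bench height in their middle, x along them.

How it is judged:
At the end, for the whole second after the job is handed in: Jar on the pan within 12 mm of its centre along x and y; lid level on the jar, centres within 8 mm; beaker, weight, bottle on the tile's left, middle, right field, within 12 mm of its centre along x and y; all upright (0.1 rad), heights within 4 mm of resting, released and at rest (x of jar in the frame of balance between -0.012 and 0.012 m and y of jar in the frame of balance between -0.012 and 0.012 m and z of jar in the frame of balance between 0.04 and 0.048 m and angle between each of jar, lid, beaker, weight, bottle's own z axis and vertical below 0.1 rad and linear speed of each of jar, lid, beaker, weight, bottle below 0.02 m/s and angular speed of each of jar, lid, beaker, weight, bottle below 0.2 rad/s and horizontal distance between lid and jar below 0.008 m and z of lid in the frame of jar between 0.04 and 0.048 m and x of beaker in the frame of tile between -0.012 and 0.012 m and y of beaker in the frame of tile between 0.068 and 0.092 m and z of beaker in the frame of tile between 0.004 and 0.012 m and x of weight in the frame of tile between -0.012 and 0.012 m and y of weight in the frame of tile between -0.012 and 0.012 m and z of weight in the frame of tile between 0.004 and 0.012 m and x of bottle in the frame of tile between -0.012 and 0.012 m and y of bottle in the frame of tile between -0.092 and -0.068 m and z of bottle in the frame of tile between 0.004 and 0.012 m); the robot touches nothing.
It fails at once if the red cap is moved by more than 20 mm (distance of red_cap from where it was at the start of the episode above 0.02 m).
It fails at once if the petri dish is moved by more than 20 mm (distance of petri_dish from where it was at the start of the episode above 0.02 m).
It fails at once if the tweezers is moved by more than 20 mm (distance of tweezers from where it was at the start of the episode above 0.02 m).
It also fails if it takes over 131 s, if anything falls off the work surface, if the arm or the gripper's body presses on something with over 40 N, if the wrist force passes 120 N, or if a joint passes its speed limit or range.

## Robot

A 6-joint arm with a two-finger parallel gripper is mounted at the origin on the work surface. World frame = base frame: x ahead of the robot, y to its left, z up, the work surface at z = 0. Lengths are in m, angles in rad, forces in N, time in s.
With the tool pointing down it reaches from about 0.375 to 0.9 m from the base axis. Payload 3.1 kg.
Tool frame: the origin (TCP) lies between the finger pads; the fingertips stand 25 mm ahead of it and the grasp point (between the pads) lies 6 mm ahead of it; z points along the fingers, y is the line along which they close (so a half turn about z gives the same grasp; the last joint's range is limited). The gripper opens to 85 mm and grips with 20 to 120 N. Pads are 22 mm wide; open, the fingers measure 114 mm over their backs; the gripper's body (76 mm by 85 mm) begins 54 mm behind the grasp point. The pads swing forward as they close: fully open they stand 13 mm farther back than shut.
Start: joints at [1.069, 0.527, 1.433, -0, 1.181, -0.178], TCP at [0.198, 0.593, 0.236] pointing down, gripper open.
Joint ranges: [-3.08, 3.08], [-0.75, 2.2], [0.22, 2.44], [-1.43, 4.57], [0, 2.65], [-2.85, 2.85]. Speed limits (rad/s): [2.79, 2.79, 3.14, 3.14, 3.14, 3.14].

## Interface

Orientations are given as a unit quaternion [x, y, z, w].
In Python, from plant import r gives the robot as it stands. The module is installed in compiled form; this text tells all that it offers.
- The arm moves only by the shell command python3 -m pendant 'ROWS'. ROWS is JSON, a list of rows, each a list of 5 numbers: the closure, from 0 (fully open) to 1 (shut), then the shift along the tool's x, y, z in mm, then the turn about the tool's z in rad. A call has 1 to 10 rows; each row shifts and turns the commanded pose from where the row before left it, along the tool's axes as they then stand; what a row does not reach is not made up. A row lasts 1/8 s, in which the tool goes at most 62.5 mm and 10.7 degrees, less where a joint would pass 70% of its speed; a pose out of reach is approached as far as the arm can. A call is refused whole if a number of a shift passes 62.5 or a number of a turn 0.188, either way. A call with a gripper value outside its range is refused whole. The fingers move at their own pace and stop on an object; the grip force is fixed at half the most. Time passes only in rows, so rows that do not move let the fingers close. It gives the time, the measured TCP pose, the force, the opening and the grip force at its end, in the units of the state.
- r.get_state(): the state, without advancing time (a new reading comes with each control period).
- r.get_image(name): name is "scene" or "top" or "wrist"; returns the picture (480x640x3 uint8, red, green, blue); there is no depth.
- r.camera_info(name): a dict with "K" (3x3 intrinsics, pixels), "k1" (the pictures are not rectified: a ray, as slopes to the right and down, at radius r is drawn at 1 + k1 r^2 times it, then the intrinsics apply), "R" (3x3) and "t" (3): a world point X has camera coordinates R X + t; the wrist camera has in their place "mount" (4x4, takes a point from camera to tool coordinates, whose origin is the TCP and whose axes are the flange's). Camera axes: x right, y down, z forward; pixel columns grow to the right and rows downward; lengths in m; the calibration is good to about 2 mm. A picture is of the moment at which its call begins: read the wrist's pose just before it. camera_info takes no time and is no camera call.
- r.sign_off(): hands the job in; it is judged then, once.
The state is a dict: "clock": time; "joint_positions": joint angles; "joint_velocities": joint speeds; "effort": joint torques, N m; "tool_pos": TCP position; "tool_rot": TCP orientation; "ft_force": force on the tool from outside, world axes, zero at the start; "ft_torque": the same for the moment, N m; "gripper_width": finger opening in m; "finger_force": force on a finger pad.
Only numpy, scipy, OpenCV 4.12 (cv2) and the standard library are available. Lean on these libraries where they do the work, as an engineer would, in place of code of your own. Each camera call takes 0.05 s, during which the arm holds its last target. There are 200 camera calls.

## Working session

There is one attempt and no reset: what is moved stays moved. The work goes in short steps, Python scripts to look and compute and a shell command to move; the robot and the scene stay as the last step left them, time stands still between calls to the robot, and variables do not carry over. Pictures are saved under pics/ and viewed, at most 14 in all, crops included, and the job is handed in when it is done.

```bash
mkdir -p pics; cat > h.py <<'E'
import numpy as np, cv2
from plant import r
def save(n,f):
    im=r.get_image(n); cv2.imwrite('pics/'+f,im[:,:,::-1]); return im
E
python3 - <<'E'
from h import *
s=r.get_state(); print(s)
for n in("top","scene","wrist"):
    print(n,r.camera_info(n)); save(n,n+'0.png')
E
```

```text
{'clock': 0.0, 'joint_positions': array([ 1.06947877e+00,  5.28494731e-01,  1.43389219e+00,  4.05311695e-06,
        1.18138642e+00, -1.78489705e-01]), 'joint_velocities': array([ 0.00015756,  0.00018275, -0.00019708,  0.00073835, -0.00062819,
       -0.00085667]), 'effort': array([-2.79365968e-04, -4.42348802e+01, -1.78026026e+01, -2.19337066e-04,
        8.40257853e-03,  1.44293938e-05]), 'tool_pos': array([0.19790498, 0.59210345, 0.23481927]), 'tool_rot': array([ 1.60714579e-01,  9.87000322e-01, -1.02733785e-03, -3.65283616e-04]), 'ft_force': array([-0.22206336,  0.45147083, -0.55568941]), 'ft_torque': array([ 0.00231191, -0.02501888, -0.02080517]), 'finger_force': 0.0, 'gripper_width': 0.08559977742410198}
top {'K': array([[509.96834806,   0.        , 325.00405687],
       [  0.        , 509.96834806, 242.2345564 ],
       [  0.        ,   0.        ,   1.        ]]), 'k1': -0.044166119893387853, 'R': array([[-7.93435867e-03, -9.99968198e-01,  8.06102627e-04],
       [-9.96452396e-01,  7.83891470e-03, -8.37924443e-02],
       [ 8.37834606e-02, -1.46808220e-03, -9.96482903e-01]]),
[... 295 characters left out ...]
1],
       [ 0.58670783,  0.3914076 , -0.70892455],
       [-0.60381217, -0.37190566, -0.70505109]]), 't': array([ 0.31651096, -0.33079004,  1.6277538 ])}
wrist {'K': array([[369.1845716 ,   0.        , 317.26186887],
       [  0.        , 369.1845716 , 240.42750409],
       [  0.        ,   0.        ,   1.        ]]), 'k1': 0.009512874319306554, 'mount': array([[-5.63590753e-04, -9.64498420e-01, -2.64088017e-01,
         6.61380282e-02],
       [ 9.99999643e-01, -7.09943448e-04,  4.58743958e-04,
         7.47508102e-04],
       [-6.29945380e-04, -2.64087664e-01,  9.64498475e-01,
        -1.37856775e-01],
       [ 0.00000000e+00,  0.00000000e+00,  0.00000000e+00,
         1.00000000e+00]])}
```

View pics/top0.png

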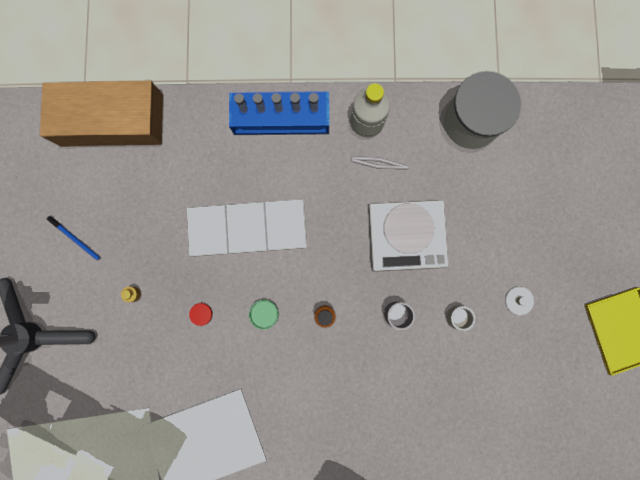

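View pics/scene0.png

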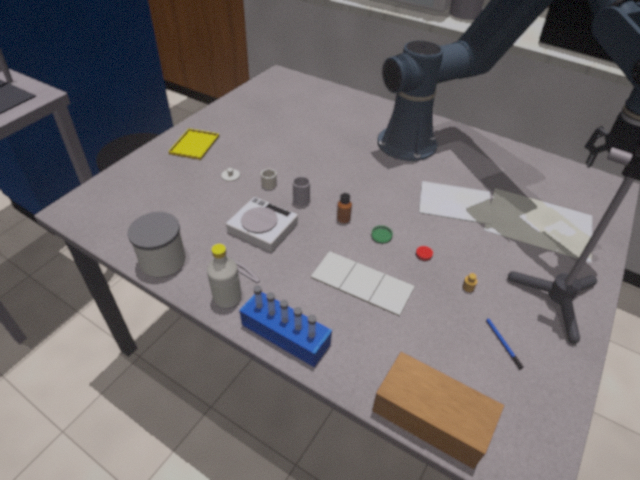

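Top view: weight (130,294), cap (200,314), dish (264,314), bottle (325,316), beaker (400,315), jar (462,318), lid (520,301), tile ≈(246,228), pan ≈(410,229); a black tripod stand is at (20,335). The scene view shows the same objects obliquely. I'll enlarge both for precise features.

```bash
cat >> h.py <<'E'
def ray(n,uv,st=None):
    c=r.camera_info(n); K=c['K']
    p=cv2.undistortPoints(np.array([[uv]],float),K,np.array([c['k1'],0,0,0.])).ravel()
    d=np.array([p[0],p[1],1.])
    if n=='wrist':
        from scipy.spatial.transform import Rotation as Ro
        T=Ro.from_quat(st['tool_rot']).as_matrix(); M=c['mount']
        return T@M[:3,3]+st['tool_pos'], T@M[:3,:3]@d
    return -c['R'].T@c['t'], c['R'].T@d
def plane(n,uv,z,st=None):
    o,d=ray(n,uv,st); return o+d*(z-o[2])/d[2]
def proj(n,X):
    c=r.camera_info(n); p=c['R']@np.array(X,float)+c['t']; q=p[:2]/p[2]; q=q*(1+c['k1']*(q@q))
    return c['K'][:2,:2]@q+c['K'][:2,2]
def tri(rays):
    A=np.zeros((3,3));b=np.zeros(3)
    for o,d in rays:
        d=d/np.linalg.norm(d);P=np.eye(3)-np.outer(d,d);A+=P;b+=P@o
    X=np.linalg.solve(A,b)
    return X, max(np.linalg.norm(np.cross(X-o,d/np.linalg.norm(d))) for o,d in rays)
E
python3 - <<'E'
from h import *
t=cv2.imread('pics/top0.png'); s=cv2.imread('pics/scene0.png')
def crop(im,x0,x1,y0,y1,k,f):
    c=cv2.resize(im[y0:y1,x0:x1],None,fx=k,fy=k,interpolation=cv2.INTER_CUBIC)
    for g in range(-(-x0//20)*20,x1,20): cv2.putText(c,str(g),((g-x0)*k,8),0,.3,(0,0,255)); cv2.line(c,((g-x0)*k,10),((g-x0)*k,14),(0,0,255))
    for g in range(-(-y0//20)*20,y1,20): cv2.putText(c,str(g),(0,(g-y0)*k),0,.3,(0,0,255))
    cv2.imwrite('pics/'+f,c)
crop(t,300,540,190,340,3,'tc1.png'); crop(s,215,480,160,320,3,'sc1.png')
# colour masks
h=lambda im:cv2.cvtColor(im,cv2.COLOR_BGR2HSV)
for n,im in(('top',t),('scene',s)):
    H=h(im)
    for k,lo,hi in(('yellow',(18,90,60),(32,255,255)),('orange',(4,110,30),(17,255,255)),('green',(50,70,40),(85,255,255)),('red',(0,190,90),(3,255,255)),('white',(0,0,190),(180,30,255))):
        m=cv2.inRange(H,lo,hi); c,l,st,ce=cv2.connectedComponentsWithStats(m)
        print(n,k,[(ce[i].round(1).tolist(),st[i].tolist()) for i in range(1,c) if 25<st[i][4]<8000])
E
```

```text
top yellow [([374.2, 92.9], [366, 84, 18, 19, 281]), ([129.9, 294.0], [121, 286, 20, 16, 242]), ([617.3, 329.3], [585, 287, 55, 89, 3468])]
top orange [([101.4, 112.9], [41, 81, 121, 65, 7372]), ([324.3, 314.8], [315, 306, 20, 21, 172])]
top green [([263.3, 313.8], [249, 300, 29, 29, 616])]
top red [([195.9, 311.1], [190, 304, 21, 20, 72])]
top white [([285.1, 224.1], [266, 200, 40, 49, 1728]), ([435.2, 231.9], [416, 201, 31, 66, 881]), ([245.7, 227.1], [227, 203, 39, 49, 1707]), ([381.5, 235.3], [371, 204, 45, 65, 943]), ([206.4, 230.0], [187, 206, 40, 49, 1724]), ([519.7, 300.6], [507, 288, 26, 27, 451]), ([396.5, 312.0], [390, 304, 14, 15, 135]), ([458.4, 315.7], [452, 308, 14, 16, 144]), ([215.3, 439.8], [164, 390, 101, 90, 5805]), ([138.5, 412.3], [129, 409, 20, 9, 82]), ([12.6, 431.7], [8, 429, 10, 7, 54]), ([98.9, 462.9], [79, 451, 34, 25, 129]), ([55.4, 471.6], [35, 458, 41, 22, 431])]
scene yellow [([193.6, 143.6], [169, 129, 50, 31, 974]), ([218.3, 250.3], [211, 244, 15, 14, 169]), ([470.3, 280.2], [465, 274, 12, 17, 111])]
scene orange [([201.2, 43.1], [149, 0, 99, 97, 7819]), ([343.9, 210.1], [338, 202, 13, 20, 156]), ([468.4, 287.1], [464, 283, 11, 8, 32]), ([438.5, 408.9], [374, 354, 129, 113, 7589])]
scene green [([381.3, 234.7], [372, 228, 20, 15, 220])]
scene red []
scene white [([448.7, 199.6], [421, 183, 68, 36, 1536]), ([240.4, 215.3], [228, 202, 29, 27, 196]), ([575.7, 218.4], [546, 204, 45, 31, 408]), ([276.8, 227.8], [257, 214, 38, 28, 286]), ([562.2, 228.6], [546, 222, 29, 13, 158]), ([333.2, 269.0], [314, 253, 39, 33, 727]), ([361.9, 281.1], [342, 265, 40, 34, 775]), ([391.8, 293.6], [372, 276, 40, 36, 841]), ([129.5, 290.9], [122, 283, 18, 14, 109])]
```

View pics/tc1.png

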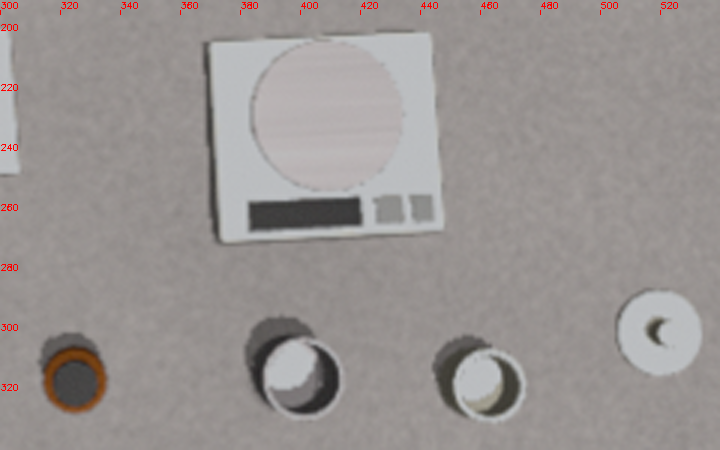

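View pics/sc1.png

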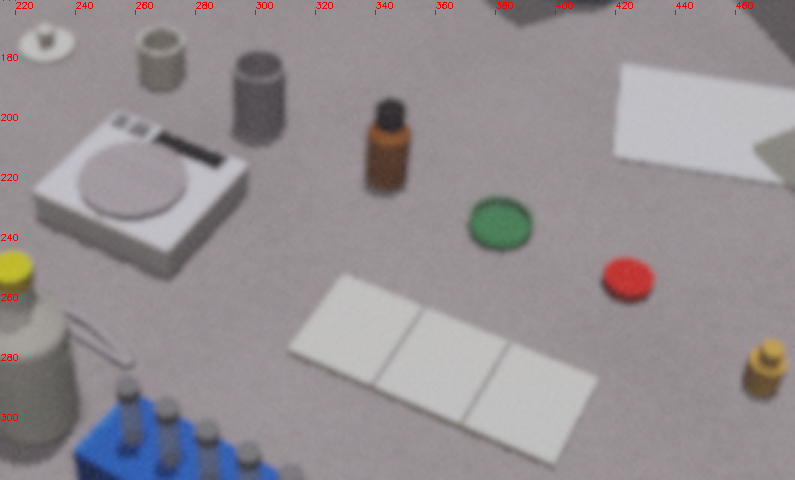

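Enlarged top: pan centre (409.0,228.3), bottle cap (325,317.3), beaker rim (400.7,316), jar rim (462.8,318.3), lid disc (519.7,300.8). Enlarged scene: pan (259.3,220), cap top (345.3,195.7), beaker rim (301.5,182.7), jar rim (268.7,174.3), lid (230.8,175), weight knob (472.3,276.5).

```bash
python3 - <<'E'
from h import *
P=dict(pan=((409,228.3),(259.3,220),.044),bottle=((325,317.3),(345.3,195.7),.085),beaker=((400.7,316),(301.5,182.7),.072),jar=((462.8,318.3),(268.7,174.3),.044),lid=((519.7,300.8),(230.8,175),.005),weight=((129,294),(472.3,276.5),.041),dish=((263.3,313.8),(381.5,234),.012),tile=((245.7,227.1),(361.9,281.1),.008))
for k,(a,b,z) in P.items():
    X,e=tri([ray('top',a),ray('scene',b)])
    print(k,X.round(3),'res',round(e,4),'top@z',plane('top',a,z)[:2].round(4),'scene@z',plane('scene',b,z)[:2].round(4))
for k,a in dict(L=(206.4,230),M=(245.7,227.1),R=(285.1,224.1)).items(): print(k,plane('top',a,.008)[:2].round(4))
L,R=[plane('top',a,.008)[:2] for a in((206.4,230),(285.1,224.1))]
print('tile yaw',np.arctan2(*( -(L-R)[0],(L-R)[1])))
print('cap',plane('top',(200,314),.014)[:2])
for q in((378.3,205),(443.5,201),(447.7,266.5),(374,270.5)): print(plane('top',q,.036)[:2].round(4))
# stand
print('stand',plane('top',(20,335),.02),'tcp',proj('scene',r.get_state()['tool_pos']))
t=cv2.imread('pics/top0.png'); s=cv2.imread('pics/scene0.png')
a=cv2.resize(t[275:335,100:180],None,fx=5,fy=5,interpolation=2); b=cv2.resize(s[80:330,440:640],None,fx=2.4,fy=2.4)[:600]
c=np.zeros((600,800,3),np.uint8); c[:300,:400]=a; c[:600,400:800]=cv2.resize(s[80:380,440:640],(400,600)); cv2.imwrite('pics/w.png',c)
E
```

```text
pan [ 0.628 -0.156  0.039] res 0.0015 top@z [ 0.6278 -0.1564] scene@z [ 0.6315 -0.1507]
bottle [0.457 0.012 0.084] res 0.0016 top@z [0.4577 0.0107] scene@z [0.4568 0.0139]
beaker [ 0.457 -0.132  0.066] res 0.0015 top@z [ 0.4581 -0.1325] scene@z [ 0.4624 -0.1266]
jar [ 0.449 -0.258  0.039] res 0.0019 top@z [ 0.4506 -0.258 ] scene@z [ 0.4539 -0.2515]
lid [ 0.481 -0.385  0.003] res 0.002 top@z [ 0.4819 -0.3863] scene@z [ 0.4827 -0.3811]
weight [0.501 0.401 0.037] res 0.0038 top@z [0.5026 0.3961] scene@z [0.502  0.4047]
dish [0.46  0.136 0.007] res 0.0009 top@z [0.461  0.1345] scene@z [0.4643 0.1383]
tile [0.637 0.172 0.006] res 0.0002 top@z [0.6369 0.1713] scene@z [0.6388 0.1727]
L [0.6316 0.2518]
M [0.6369 0.1713]
R [0.6424 0.0907]
tile yaw 0.06695515612076644
cap [0.46145899 0.26158184]
[ 0.6759 -0.0974]
[ 0.6831 -0.2282]
[ 0.5521 -0.2329]
[ 0.5455 -0.0867]
stand [0.42063031 0.62618322 0.02      ] tcp [602.99628558 178.21422221]
```

View pics/w.png

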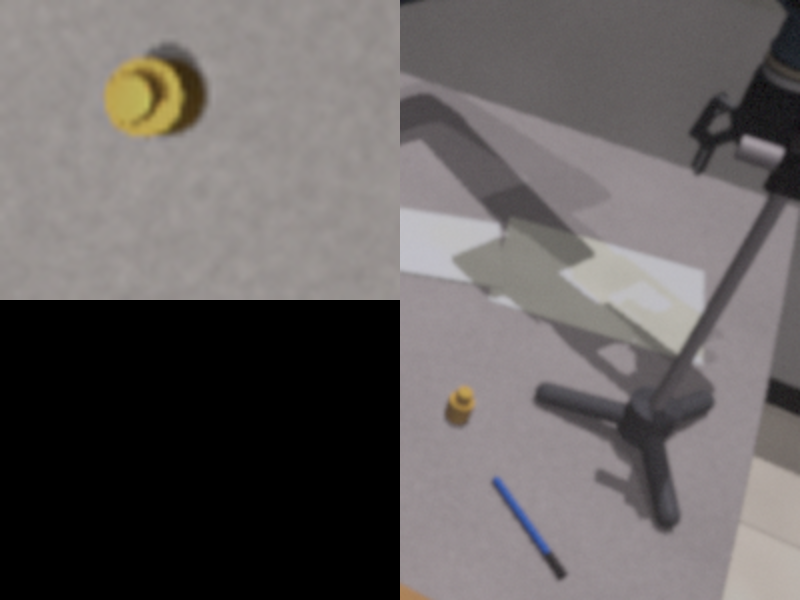

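The weight's body centre is at top (129.4,294.4) and its knob at (126,294.6). The stand's rod is about 0.22 m from the gripper. I'll turn the tool first so its closing axis lies along world x, then swing away from the stand to hover over the weight.

```bash
python3 - <<'E'
from h import *
print(plane('top',(129.4,294.4),.03),plane('top',(126,294.6),.046),tri([ray('top',(126,294.6)),ray('scene',(472.4,276.7))]))
E
python3 -m pendant '[[0,0,0,0,0.178],[0,0,0,0,0.178],[0,0,0,0,0.178],[0,0,0,0,0.178],[0,0,0,0,0.178],[0,0,0,0,0.178],[0,0,0,0,0.179],[0,-60,0,0,0],[0,-60,0,0,0],[0,-60,0,0,0]]'
```

```text
[0.5016377 0.3994673 0.03     ] [0.50152869 0.40006888 0.046     ] (array([0.50093974, 0.40406892, 0.0385941 ]), np.float64(0.0011329044505939939))
clock: 1.4
tool_pos: [0.1981, 0.4109, 0.2355]
tool_rot: [0.706, 0.708, -0.0, 0.0]
ft_force: [0.9, -0.6, 0.4]
gripper_width: 0.0857
finger_force: 0.0
```

```bash
python3 -m pendant '[[0,-2,60,0,0],[0,-2,60,0,0],[0,-2,60,0,0],[0,-2,60,0,0],[0,-2,61,0,0],[0,0,0,0,0],[0,0,0,0,0]]'
cat >> h.py <<'E'
def wrist(f):
    st=r.get_state(); im=save('wrist',f); return st,im
E
python3 - <<'E'
from h import *
st,im=wrist('w1.png'); print(st['tool_pos'],st['tool_rot'])
H=cv2.cvtColor(im,cv2.COLOR_RGB2HSV); m=cv2.inRange(H,(15,90,50),(34,255,255))
c,l,s,ce=cv2.connectedComponentsWithStats(m)
for i in range(1,c):
    if s[i][4]>300: print(s[i],ce[i],plane('wrist',ce[i],.03,st))
E
```

```text
clock: 2.28
tool_pos: [0.4985, 0.4025, 0.235]
tool_rot: [0.707, 0.707, -0.001, -0.001]
ft_force: [-0.1, -0.0, 0.5]
gripper_width: 0.0856
finger_force: 0.0
[0.4985339  0.4025245  0.23495745] [ 7.06948828e-01  7.07263449e-01 -1.21338944e-03 -5.43079743e-04]
[308 192  33  36 962] [323.79002079 209.83991684] [0.50507205 0.40583644 0.03      ]
[625 193  15  67 419] [634.19809069 230.33174224] [0.79915025 0.38603016 0.03      ]
```

View pics/w1.png

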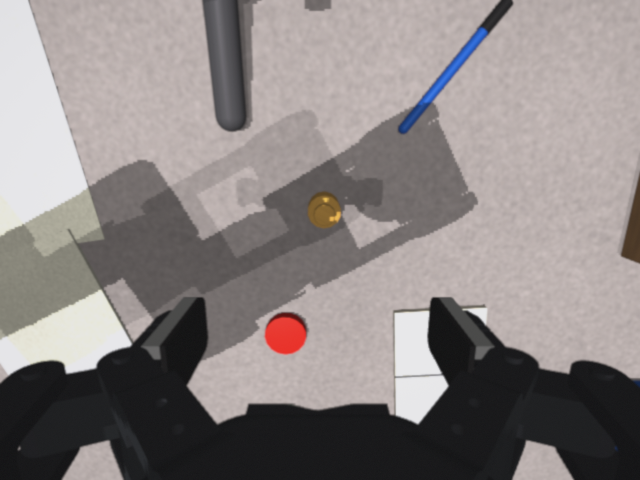

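The wrist view shows the weight at (324,210), nearly under the tool with bench clear round it; the red cap is at (286,333). Descend and grip.

```bash
python3 -m pendant '[[0,1,4,60,0],[0,0,0,60,0],[0,0,0,50,0],[0,0,0,25,0],[0,0,0,11,0],[0.6,0,0,0,0],[1,0,0,0,0],[1,0,0,0,0],[1,0,0,0,0],[1,0,0,0,0]]'
```

```text
clock: 3.58
tool_pos: [0.5044, 0.4046, 0.032]
tool_rot: [0.707, 0.707, 0.001, 0.0]
ft_force: [-0.9, -0.0, 6.0]
gripper_width: 0.0267
finger_force: 58.7
```

```bash
python3 - <<'E'
from h import *
st,im=wrist('w2.png')
s=save('scene','s2.png'); cv2.imwrite('pics/w2.png',np.hstack([im[240:,200:440],cv2.resize(s[220:340,400:540],(560,480))[:240*2:2][:240],])[:,:,::-1])
a=cv2.resize(im[260:480,200:440],(400,366)); b=cv2.resize(s[210:320,410:530],(400,366)); cv2.imwrite('pics/w2.png',np.hstack([a,b])[:,:,::-1])
E
```

```text
(no output)
```

View pics/w2.png

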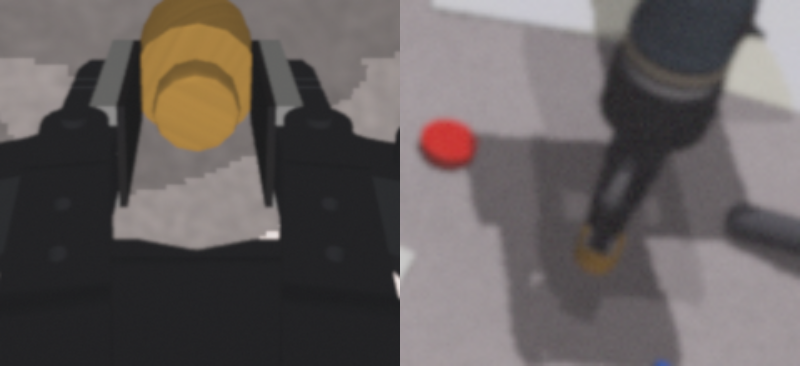

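```bash
python3 - <<'E'
from h import *
st=r.get_state(); print(st['tool_pos'],st['gripper_width'])
print('knob@.046',plane('wrist',(318,323),.046,st), 'body far edge row260', plane('wrist',(318,260),.03,st))
c=r.camera_info('wrist'); Mi=np.linalg.inv(c['mount'])
for p in([0,0,.006],[0,0,.025],[.011,0,.006],[.011,0,.025]):
    q=(Mi@np.array(p+[1]))[:3]; print(p,c['K'][:2,:2]@(q[:2]/q[2])+c['K'][:2,2])
E
```

```text
[0.50438397 0.40455463 0.03192636] 0.02695935945096789
knob@.046 [0.50541496 0.4063119  0.046     ] body far edge row260 [0.50547913 0.42554642 0.03      ]
[0, 0, 0.006] [315.36331996 304.08342091]
[0, 0, 0.025] [315.54283338 286.84273081]
[0.011, 0, 0.006] [315.31260092 279.77499248]
[0.011, 0, 0.025] [315.50054665 264.83562461]
```

The picture shows the weight between the pads, with its knob on the tool axis. I'll lift and check.

```bash
python3 -m pendant '[[1,0,0,-10,0],[1,0,0,-40,0],[1,0,0,-60,0],[1,0,0,0,0],[1,0,0,0,0]]'
python3 - <<'E'
from h import *
st,im=wrist('w3.png')
s=save('scene','s3.png')
a=cv2.resize(im[260:480,200:440],(400,366)); b=cv2.resize(s[170:280,420:540],(400,366)); cv2.imwrite('pics/w3.png',np.hstack([a,b])[:,:,::-1])
E
```

```text
clock: 4.3
tool_pos: [0.5028, 0.4036, 0.1399]
tool_rot: [0.707, 0.707, -0.0, -0.0]
ft_force: [-0.7, -0.8, -2.6]
gripper_width: 0.027
finger_force: 59.3
```

View pics/w3.png

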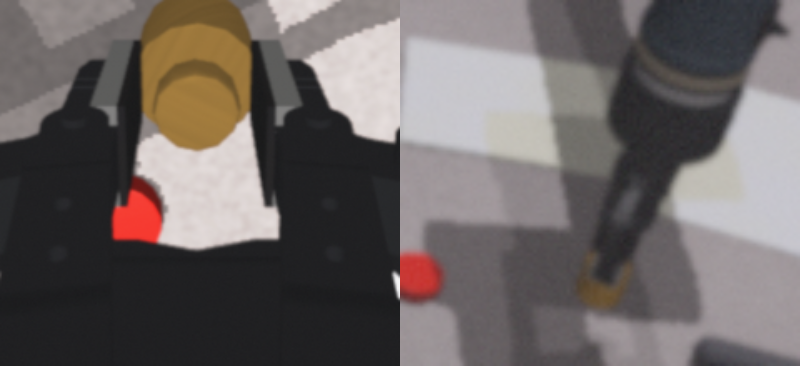

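The weight is held upright and central. I'll move it to hover over the tile and measure the tile with the wrist camera.

```bash
python3 -m pendant '[[1,-46,27,-12,0],[1,-46,27,-12,0],[1,-46,27,-12,0],[1,-46,27,-12,0],[1,-47,27,-12,0],[1,0,0,0,0],[1,0,0,0,0]]'
python3 - <<'E'
from h import *
st,im=wrist('w4.png'); print(st['tool_pos'])
E
```

```text
clock: 5.28
tool_pos: [0.6373, 0.173, 0.1978]
tool_rot: [0.707, 0.707, -0.002, -0.002]
ft_force: [0.1, 0.6, -1.1]
gripper_width: 0.0272
finger_force: 59.4
[0.63727174 0.17297501 0.19776941]
```

View pics/w4.png

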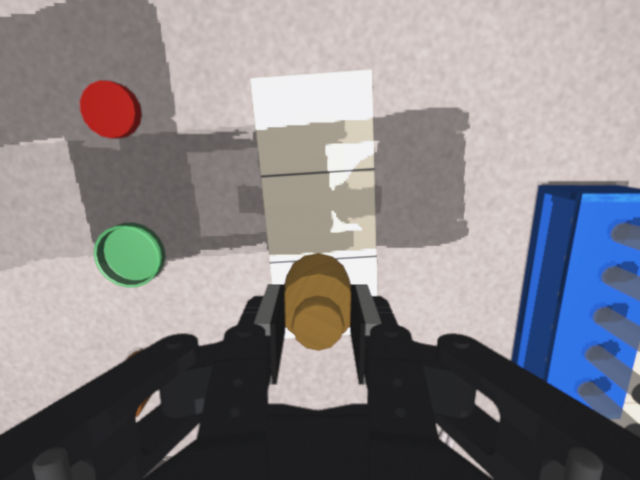

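The tile's left end has corners (251,77) and (372,70). The field lines run (262,176)–(375,169) and (270,262)–(377,256), with the weight hanging at (318,300).

```bash
python3 - <<'E'
from h import *
from scipy.spatial.transform import Rotation as Ro
st=r.get_state()
for uv in((251,77),(372,70),(262,176),(375,169),(270,262),(377,256)): print(uv,plane('wrist',uv,.008,st).round(4))
g=[plane('wrist',u,.008,st) for u in((262,176),(375,169),(270,262),(377,256))]
print('mid',np.mean(g,0), 'left line mid',np.mean(g[:2],0),'right line mid',np.mean(g[2:],0))
print('knob',plane('wrist',(318,323),st['tool_pos'][2]+.014,st)-st['tool_pos'])
E
```

```text
(251, 77) [0.5826 0.2904 0.008 ]
(372, 70) [0.6816 0.2957 0.008 ]
(262, 176) [0.5885 0.2101 0.008 ]
(375, 169) [0.6874 0.2163 0.008 ]
(270, 262) [0.5929 0.1306 0.008 ]
(377, 256) [0.6926 0.1367 0.008 ]
mid [0.64034185 0.173415   0.008     ] left line mid [0.63793617 0.21322258 0.008     ] right line mid [0.64274752 0.13360742 0.008     ]
knob [0.00112973 0.00174146 0.014     ]
```

```bash
python3 -m pendant '[[1,-1,2,50,0],[1,0,0,50,0],[1,0,0,35,0],[1,0,0,12,0],[1,0,0,6,0],[1,0,0,2,0],[1,0,0,0,0],[1,0,0,0,0]]'
```

```text
clock: 6.32
tool_pos: [0.6414, 0.1721, 0.046]
tool_rot: [0.707, 0.707, 0.001, 0.001]
ft_force: [-0.5, 0.8, -0.9]
gripper_width: 0.0269
finger_force: 59.4
```

```bash
python3 -m pendant '[[1,0,-1,3,0],[1,0,0,2,0],[1,0,0,1,0],[1,0,0,0,0],[1,0,0,0,0]]'
```

```text
clock: 6.95
tool_pos: [0.6395, 0.1721, 0.04]
tool_rot: [0.707, 0.707, -0.0, 0.0]
ft_force: [-2.0, 0.0, 6.5]
gripper_width: 0.0273
finger_force: 60.9
```

```bash
python3 -m pendant '[[0,0,0,0,0],[0,0,0,0,0],[0,0,0,0,0],[0,0,0,-40,0],[0,0,0,-60,0],[0,0,0,-60,0],[0,-50,-30,0,0],[0,-50,-30,0,0],[0,-50,-30,0,0],[0,-50,-30,0,0]]'
python3 -m pendant '[[0,-50,-30,0,0],[0,-50,-30,0,0],[0,0,0,0,0],[0,0,0,0,0]]'
python3 - <<'E'
from h import *
st,im=wrist('w5.png'); print(st['tool_pos'])
save('top','t5.png')
E
```

```text
clock: 8.2
tool_pos: [0.519, -0.0294, 0.199]
tool_rot: [0.707, 0.708, 0.0, 0.0]
ft_force: [1.2, -1.0, 0.6]
gripper_width: 0.0853
finger_force: 0.0
clock: 8.7
tool_pos: [0.4601, -0.1281, 0.1989]
tool_rot: [0.707, 0.707, 0.0, 0.0]
ft_force: [-0.6, 0.7, 0.4]
gripper_width: 0.0853
finger_force: 0.0
[ 0.46014605 -0.12811675  0.19890917]
```

View pics/w5.png

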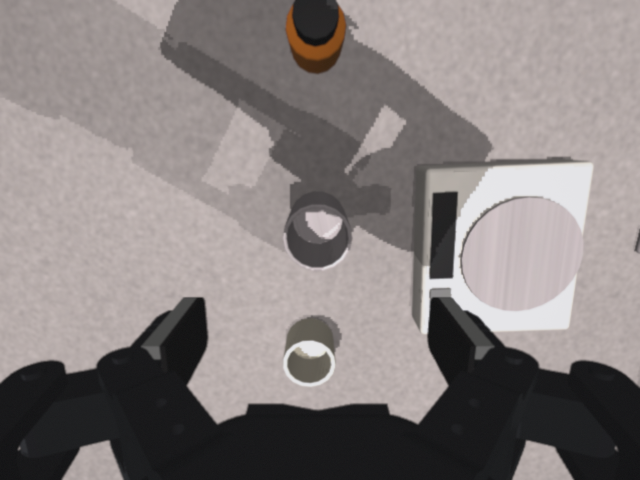

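The wrist view shows the beaker rim centred at (318,237), the jar rim at (309,363), the bottle at (316,30) and the pan centred at (521,253). I'll combine these with the top view.

```bash
python3 - <<'E'
from h import *
st=r.get_state(); print(st['tool_pos'],st['clock'])
for k,w,t,z in(('beaker',(318,237),(400.7,316),.072),('jar',(309,363),(462.8,318.3),.044),('pan',(521,253.5),(409,228.3),.044),('bottle cap',(316.5,14),(325,317.3),.085)):
    X,e=tri([ray('wrist',w,st),ray('top',t)]); print(k,X.round(4),round(e,4),plane('wrist',w,z,st).round(4))
t=cv2.imread('pics/t5.png'); H=cv2.cvtColor(t,cv2.COLOR_BGR2HSV); m=cv2.inRange(H,(15,90,50),(34,255,255)); m[:,:180]=0;m[:,310:]=0
ys,xs=np.nonzero(m); print(xs.min(),xs.max(),ys.min(),ys.max()); u=((xs.min()+xs.max())/2,(ys.min()+ys.max())/2); print('weight top', plane('top',u,.038))
E
```

```text
[ 0.46051415 -0.12710548  0.19884203] 8.8
beaker [ 0.4599 -0.1319  0.0674] 0.0024 [ 0.462  -0.1295  0.072 ]
jar [ 0.4521 -0.2597  0.0366] 0.002 [ 0.4542 -0.2544  0.044 ]
pan [ 0.6285 -0.1531  0.0458] 0.0031 [ 0.6302 -0.1507  0.044 ]
bottle cap [0.4595 0.0105 0.095 ] 0.0012 [0.4607 0.0131 0.085 ]
237 252 218 233
weight top [0.63663764 0.16904229 0.038     ]
```

```bash
python3 -m pendant '[[0,-2,2,60,0],[0,0,0,50,0],[0,0,0,28,0],[0,0,0,10,0],[0,0,0,0,0],[1,0,0,0,0],[1,0,0,0,0],[1,0,0,0,0],[1,0,0,0,0]]'
```

```text
clock: 9.93
tool_pos: [0.4626, -0.1303, 0.0525]
tool_rot: [0.707, 0.707, 0.0, 0.001]
ft_force: [-0.6, 2.1, 7.6]
gripper_width: 0.051
finger_force: 61.1
```

```bash
python3 -m pendant '[[1,0,0,-20,0],[1,0,0,-60,0],[1,0,0,-60,0],[1,48,22,0,0],[1,48,22,0,0],[1,48,22,0,0],[1,48,22,0,0],[1,48,22,0,0],[1,48,22,0,0],[1,48,22,0,0]]'
python3 -m pendant '[[1,47,19,0,0],[1,0,0,0,0],[1,0,0,0,0]]'
python3 - <<'E'
from h import *
st,im=wrist('w6.png'); print(st['tool_pos'])
E
```

```text
clock: 11.18
tool_pos: [0.6159, 0.2077, 0.1916]
tool_rot: [0.707, 0.707, 0.0, 0.0]
ft_force: [0.8, 0.5, -0.7]
gripper_width: 0.0506
finger_force: 63.0
clock: 11.55
tool_pos: [0.6337, 0.2527, 0.1908]
tool_rot: [0.707, 0.708, -0.001, -0.0]
ft_force: [-0.4, -0.5, -1.0]
gripper_width: 0.0506
finger_force: 63.0
[0.63373475 0.25271545 0.19080796]
```

View pics/w6.png

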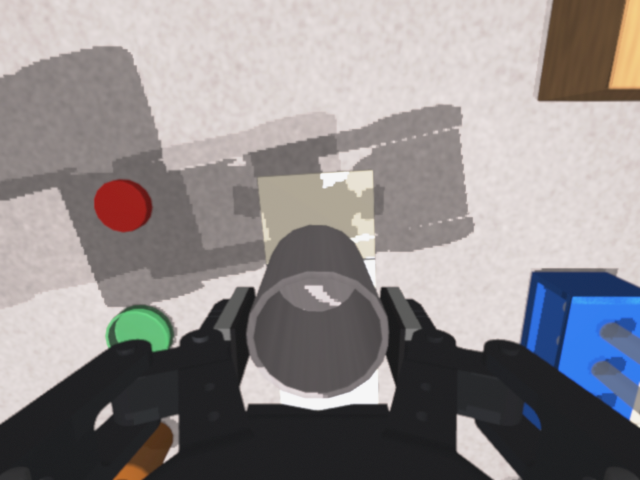

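Beaker held upright, rim centred at (318,334); the tile's left end is visible with corners (259,177) and (372,171).

```bash
python3 - <<'E'
from h import *
st=r.get_state(); p=st['tool_pos']
print('beaker rim-tcp',plane('wrist',(318,334),p[2]+.0195,st)-p)
a,b=[plane('wrist',u,.008,st) for u in((259,177),(372,171))]; print(a,b); m=(a+b)/2; print('left field', m-.04*np.array([-.0603,.998,0]))
E
```

```text
beaker rim-tcp [0.0010792  0.00033713 0.0195    ]
[0.58432568 0.28820418 0.008     ] [0.68125818 0.2932814  0.008     ]
left field [0.63520393 0.25082279 0.008     ]
```

```bash
python3 -m pendant '[[1,-1,1,50,0],[1,0,0,45,0],[1,0,0,22,0],[1,0,0,8,0],[1,0,0,3,0],[1,0,0,1,0],[1,0,0,0,0],[1,0,0,0,0]]'
```

```text
clock: 12.6
tool_pos: [0.636, 0.2523, 0.0627]
tool_rot: [0.707, 0.708, 0.001, 0.0]
ft_force: [-1.4, 0.2, -0.9]
gripper_width: 0.0508
finger_force: 63.0
```

```bash
python3 -m pendant '[[1,0,-1,2,0],[1,0,0,1,0],[1,0,0,0,0],[1,0,0,0,0]]'
```

```text
clock: 13.1
tool_pos: [0.6352, 0.2525, 0.0606]
tool_rot: [0.707, 0.708, 0.001, 0.001]
ft_force: [-1.9, -1.2, 7.0]
gripper_width: 0.0507
finger_force: 63.7
```

```bash
python3 -m pendant '[[0,0,0,0,0],[0,0,0,0,0],[0,0,0,0,0],[0,0,0,-40,0],[0,0,0,-60,0],[0,0,0,-50,0],[0,-48,-35,0,0],[0,-48,-35,0,0],[0,-48,-35,0,0],[0,-48,-35,0,0]]'
python3 -m pendant '[[0,-48,-35,0,0],[0,0,0,0,0],[0,0,0,0,0]]'
python3 - <<'E'
from h import *
st,im=wrist('w7.png'); print(st['tool_pos'])
H=cv2.cvtColor(im,cv2.COLOR_RGB2HSV); m=cv2.inRange(H,(3,120,40),(18,255,255)); m[330:]=0
c,l,s,ce=cv2.connectedComponentsWithStats(m)
for i in range(1,c):
    if s[i][4]>200: print(s[i],ce[i],plane('wrist',ce[i],.056,st))
t=save('top','t7.png')
H=cv2.cvtColor(t,cv2.COLOR_RGB2HSV); m=cv2.inRange(H,(15,90,50),(34,255,255)); m[:,:180]=0;m[:,310:]=0
ys,xs=np.nonzero(m); u=((xs.min()+xs.max())/2,(ys.min()+ys.max())/2); print('weight top', plane('top',u,.038))
E
```

```text
clock: 14.35
tool_pos: [0.4936, 0.0587, 0.2089]
tool_rot: [0.707, 0.708, 0.0, 0.0]
ft_force: [-0.2, -1.6, -0.6]
gripper_width: 0.0853
finger_force: 0.0
clock: 14.72
tool_pos: [0.4604, 0.0118, 0.2091]
tool_rot: [0.707, 0.707, 0.001, 0.0]
ft_force: [-0.1, 0.1, -1.2]
gripper_width: 0.0857
finger_force: 0.0
[0.46044776 0.01175138 0.2090853 ]
[519  14  26  27 201] [530.55223881  29.3681592 ] [0.61168325 0.15332855 0.056     ]
[ 291  191   50   50 1104] [315.30525362 209.92663043] [0.45997742 0.02483922 0.056     ]
weight top [0.63663764 0.16904229 0.038     ]
```

```bash
python3 -m pendant '[[0,2,0,60,0],[0,0,0,60,0],[0,0,0,32,0],[0,0,0,10,0],[0,0,0,0,0],[1,0,0,0,0],[1,0,0,0,0],[1,0,0,0,0],[1,0,0,0,0]]'
python3 -m pendant '[[1,0,0,-20,0],[1,0,0,-60,0],[1,0,0,-60,0],[1,26,46,0,0],[1,27,46,0,0],[1,27,46,0,0],[1,0,46,0,0],[1,0,0,0,0],[1,0,0,0,0]]'
python3 - <<'E'
from h import *
st,im=wrist('w8.png'); print(st['tool_pos'])
E
```

```text
clock: 15.95
tool_pos: [0.4603, 0.0138, 0.0483]
tool_rot: [0.707, 0.707, 0.001, 0.001]
ft_force: [-1.3, 0.6, 8.3]
gripper_width: 0.0393
finger_force: 59.2
clock: 17.08
tool_pos: [0.6422, 0.094, 0.1863]
tool_rot: [0.707, 0.707, -0.001, -0.001]
ft_force: [-0.3, 0.4, -2.5]
gripper_width: 0.0396
finger_force: 61.2
[0.64223969 0.09404319 0.18632742]
```

View pics/w8.png

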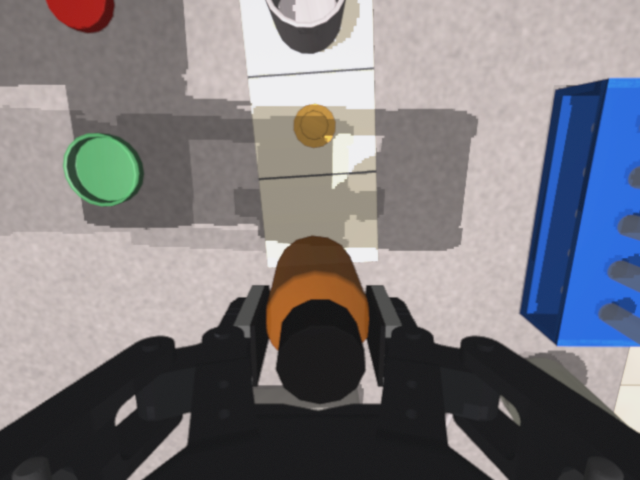

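The beaker and weight stand in their fields. The bottle is held upright with its cap top at (321,359). The right field's corners are (258,179), (376,171), (266,268) and (378,262).

```bash
python3 - <<'E'
from h import *
st=r.get_state(); p=st['tool_pos']
print('cap-tcp',plane('wrist',(321,359),p[2]+.0367,st)-p, plane('wrist',(318,310),p[2]+.0077,st)-p)
g=[plane('wrist',u,.008,st) for u in((258,179),(376,171),(266,268),(378,262))]
print(np.round(g,4)); print('right field',np.mean(g,0))
E
```

```text
cap-tcp [0.00204902 0.00140015 0.0367    ] [0.00110412 0.00393277 0.0077    ]
[[0.592  0.129  0.008 ]
 [0.6919 0.1357 0.008 ]
 [0.5958 0.049  0.008 ]
 [0.6971 0.0548 0.008 ]]
right field [0.64417723 0.0921258  0.008     ]
```

```bash
python3 -m pendant '[[1,-3,1,50,0],[1,0,0,45,0],[1,0,0,22,0],[1,0,0,8,0],[1,0,0,3,0],[1,0,-1,2,0],[1,0,0,0,0],[1,0,0,0,0]]'
```

```text
clock: 18.12
tool_pos: [0.6442, 0.0912, 0.0576]
tool_rot: [0.707, 0.707, 0.0, 0.0]
ft_force: [0.5, 0.5, -1.6]
gripper_width: 0.0392
finger_force: 61.2
```

```bash
python3 -m pendant '[[1,0,0,1,0],[1,0,0,1,0],[1,0,0,0,0],[1,0,0,0,0]]'
```

```text
clock: 18.62
tool_pos: [0.6441, 0.0912, 0.0565]
tool_rot: [0.707, 0.708, 0.0, 0.0]
ft_force: [-2.5, -0.0, 7.4]
gripper_width: 0.0392
finger_force: 62.1
```

```bash
python3 -m pendant '[[0,0,0,0,0],[0,0,0,0,0],[0,0,0,0,0],[0,0,0,-40,0],[0,0,0,-60,0],[0,0,0,-45,0],[0,-49,-27,0,0],[0,-49,-27,0,0],[0,-49,-27,0,0],[0,-49,-27,0,0]]'
python3 -m pendant '[[0,-49,-27,0,0],[0,-50,-27,0,0],[0,-50,-27,0,0],[0,0,0,0,0],[0,0,0,0,0]]'
python3 - <<'E'
from h import *
st,im=wrist('w9.png'); print(st['tool_pos']); save('top','t9.png')
E
```

```text
clock: 19.88
tool_pos: [0.535, -0.1063, 0.1998]
tool_rot: [0.707, 0.708, 0.0, 0.0]
ft_force: [0.5, -0.2, -0.5]
gripper_width: 0.0856
finger_force: 0.0
clock: 20.5
tool_pos: [0.4549, -0.2538, 0.1997]
tool_rot: [0.707, 0.707, 0.0, -0.0]
ft_force: [0.1, 0.2, -0.0]
gripper_width: 0.0856
finger_force: 0.0
[ 0.45491092 -0.25384789  0.19968022]
```

View pics/w9.png

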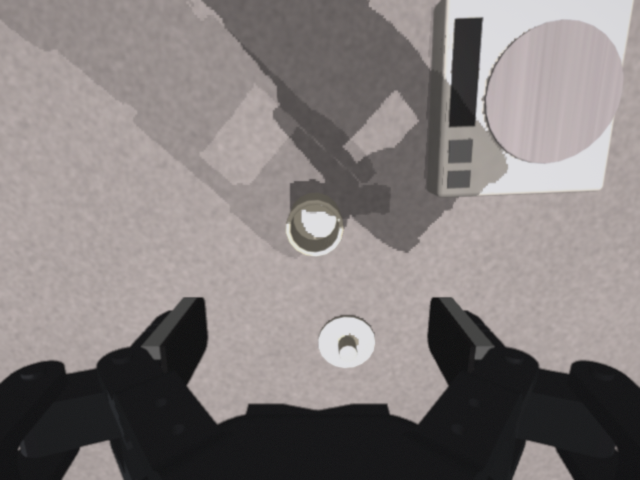

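The wrist view shows the jar rim at (314.5,228), the lid disc at (347,342) and the pan centre at (553,92).

```bash
python3 - <<'E'
from h import *
st=r.get_state(); print(st['tool_pos'])
for k,w,t,z in(('jar',(314.5,228),(462.8,318.3),.044),('lid',(347,342),(519.7,300.8),.005),('pan',(553,92),(409,228.3),.044)):
    print(k,tri([ray('wrist',w,st),ray('top',t)]),plane('wrist',w,z,st).round(4))
E
```

```text
[ 0.45540318 -0.25279864  0.1996829 ]
jar (array([ 0.45464285, -0.24047759,  0.10742185]), np.float64(0.0004474435262715864)) [ 0.454  -0.2551  0.044 ]
lid (array([ 0.48431515, -0.38545749,  0.00277479]), np.float64(0.0029112270712963267)) [ 0.4865 -0.3823  0.005 ]
pan (array([ 0.62613526, -0.15369722,  0.05257338]), np.float64(0.0014368414802614486)) [ 0.6303 -0.1515  0.044 ]
```

```bash
python3 -m pendant '[[0,-2,-1,60,0],[0,0,0,60,0],[0,0,0,33,0],[0,0,0,12,0],[0,0,0,0,0],[1,0,0,0,0],[1,0,0,0,0],[1,0,0,0,0],[1,0,0,0,0]]'
python3 -m pendant '[[1,0,0,-20,0],[1,0,0,-60,0],[1,0,0,-50,0],[1,26,44,0,0],[1,26,44,0,0],[1,26,44,0,0],[1,26,44,0,0],[1,0,0,0,0],[1,0,0,0,0]]'
python3 - <<'E'
from h import *
st,im=wrist('w10.png'); print(st['tool_pos'])
g=im[200:400,230:410]; b=cv2.inRange(g,(110,110,100),(255,255,255)); 
cv2.imwrite('pics/m10.png',b)
for row in range(220,400,10):
    print(row,''.join('#' if v.min()>150 else '+' if v.min()>90 else '.' for v in im[row,230:410:3]))
E
```

```text
clock: 21.72
tool_pos: [0.4547, -0.2566, 0.0368]
tool_rot: [0.707, 0.707, 0.0, 0.001]
ft_force: [-1.4, 1.3, 8.2]
gripper_width: 0.0452
finger_force: 59.8
clock: 22.85
tool_pos: [0.629, -0.1516, 0.1648]
tool_rot: [0.707, 0.708, -0.0, -0.001]
ft_force: [-1.3, -0.3, -1.1]
gripper_width: 0.0452
finger_force: 62.1
[ 0.62901207 -0.15162144  0.1647913 ]
220 .....+############++++++++++++++++++++++++++++++++++++++++++
230 .....+############++++++++++++++++++++++++++++++++++++++++++
240 ......###############++++++++++++++++++++++++++++++++#++++++
250 ......###########+++++++++++++++++++++++++++++++++++##++++++
260 ......+########++++++++++++++++++++++++++++++++++++######+++
270 ##############++++++++++++++++++++++++++++++.###############
280 #############++++++++++++++++++++++++++++++++++#############
290 ####+......+++++++++++++++++++++++++++++++++++++......+#####
300 ..........++++....+++++++++++++++++++++++....++++...........
310 ..........+++......++++++++++++++++++++++.....+++...........
320 ..........+++.....+++++++++++++++++++++++.....+++...........
330 .+++.......+++...++++++++++++++++++++++++....++++.......++..
340 ...........#++++++++++++++++++++++++++++++.++++#+...........
350 ..........#######++++++++++++++++++++++++++++####...........
360 .........##############++++++++++++++++++#########..........
370 ........######################+####################.........
380 .......#############################################........
390 ......###############################################.......
```

```bash
python3 -m pendant '[[1,-2,0,40,0],[1,0,0,28,0],[1,0,0,9,0],[1,0,0,3,0],[1,0,0,2,0],[1,0,0,0,0],[1,0,0,0,0]]'
python3 - <<'E'
from h import *
st=r.get_state(); p=st['tool_pos']; print(p,plane('wrist',(318.5,316),p[2]+.0072,st)-p)
E
```

```text
clock: 23.78
tool_pos: [0.6304, -0.154, 0.0836]
tool_rot: [0.707, 0.707, 0.0, 0.001]
ft_force: [-0.6, -0.3, -1.5]
gripper_width: 0.0452
finger_force: 62.1
[ 0.63040855 -0.15399903  0.08360321] [0.00126964 0.00114895 0.0072    ]
```

```bash
python3 -m pendant '[[1,1,-1,2,0],[1,0,0,1,0],[1,0,0,0,0],[1,0,0,0,0]]'
```

```text
clock: 24.28
tool_pos: [0.6291, -0.1527, 0.0809]
tool_rot: [0.707, 0.708, 0.0, 0.0]
ft_force: [-1.4, 0.9, 5.7]
gripper_width: 0.0449
finger_force: 62.7
```

```bash
python3 -m pendant '[[0,0,0,0,0],[0,0,0,0,0],[0,0,0,0,0],[0,0,0,-30,0],[0,0,0,-50,0],[0,0,0,-40,0],[0,0,0,0,0],[0,0,0,0,0]]'
python3 - <<'E'
from h import *
st,im=wrist('w11.png'); print(st['tool_pos'])
im2=save('top','t11.png')
for row in range(170,290,5):
    print(row,''.join('#' if v.min()>190 else '+' if v.min()>130 else '.' for v in im[row,240:400:2]))
E
```

```text
clock: 25.28
tool_pos: [0.6283, -0.1526, 0.1991]
tool_rot: [0.707, 0.707, -0.0, -0.001]
ft_force: [-0.1, 0.4, 0.4]
gripper_width: 0.0854
finger_force: 0.0
[ 0.62830753 -0.15260819  0.19910688]
170 ......+++++...........................++#+####+#+++++###+....+++++++++++........
175 ......++++...........................++##+++#+++++++++......++++++++++++........
180 ......+++..........................+++++++++#+++++++........++++++++++++........
185 ......+#+......................................................+++++++++........
190 ......+######+...................................................++++++.........
195 ......+#######+.................................................................
200 .......#########++..............................................................
205 .......+#########+..............................................................
210 .......+###+#####++.............................................................
215 .......+###++####++.............................................................
220 ........##+++###+++..................................
[... 432 characters left out ...]
.........++++++++++.
250 .........####+++++++++++##+............................+#######++..+++++++++++++
255 ##############+++++++++++###..........................+#################++++++++
260 ################+++++++++++###+.................+#######################++++++++
265 +++++++++#########++++++++++++####++......++############################++++++++
270 ++++++++++###############+++++++++++####################################++++++++
275 ++++++++++########################+++##+################################++++++++
280 ++++++++++##############################################################++++++++
285 ########################################################################++++++++
```

```bash
python3 -c "
from h import *
st=r.get_state(); print(st['tool_pos'],plane('wrist',(321,238.5),.088,st))"
python3 -m pendant '[[0,-46,-28,0,0],[0,-46,-28,0,0],[0,-46,-28,0,0],[0,-46,-29,0,0],[0,-46,-29,0,0],[0,0,0,0,0],[0,0,0,0,0]]'
python3 - <<'E'
from h import *
st,im=wrist('w12.png'); print(st['tool_pos'])
m=cv2.inRange(im,(205,205,205),(255,255,255)); m[320:]=0
m=cv2.morphologyEx(m,cv2.MORPH_CLOSE,np.ones((5,5)))
cs,_=cv2.findContours(m,cv2.RETR_EXTERNAL,cv2.CHAIN_APPROX_NONE)
for c in cs:
    if cv2.contourArea(c)>800:
        e=cv2.fitEllipse(c); print(cv2.contourArea(c),e,plane('wrist',e[0],.005,st))
for row in range(150,300,5):
    print(row,''.join('#' if v.min()>200 else '+' if v.min()>130 else '.' for v in im[row,240:400:2]))
E
```

```text
[ 0.62781507 -0.15237332  0.19796085] [ 0.63089074 -0.15122741  0.088     ]
clock: 26.25
tool_pos: [0.4867, -0.3823, 0.1984]
tool_rot: [0.707, 0.707, 0.0, -0.002]
ft_force: [-0.8, -0.1, 0.2]
gripper_width: 0.0853
finger_force: 0.0
[ 0.48665116 -0.38227463  0.19843149]
1479.0 ((312.6800537109375, 228.47511291503906), (36.1074104309082, 65.65565490722656), 100.29489135742188) [ 0.48300645 -0.39350854  0.005     ]
2178.5 ((491.0214538574219, 7.332180500030518), (16.44527244567871, 207.01046752929688), 88.36827087402344) [ 0.6246217  -0.21414841  0.005     ]
150 +++++++++++++++++++++++++++++++++++.......................+++++++++++++.........
155 +++++++++++++++++++++++++++++++++++++.......................+++++...............
160 +++++++++++++++++++++++++++++++++++++++.........................................
165 +++++++++++++++++++++++++++++++++++++++++.......................................
170 +++++++++++++++++++++++++++++++++++++++++++.....................................
175 ++++++++++++++++++++++++++++++++++++++++++++....................................
180 +++++++++++++++++++++++++
[... 1310 characters left out ...]
++++++++++++++++++++
260 ++++++++++++++++++++++++++++++++++++++++++++++++++++++++++++++++++++++++++++++++
265 ++++++++++++++++++++++++++++++++++++++++++++++++++++++++++++++++++++++++++++++++
270 ++++++++++++++++++++++++++++++++++++++++++++++++++++++++++++++++++++++++++++++++
275 ++++++++++++++++++++++++++++++++++++++++++++++++++++++++++++++++++++++++++++++++
280 ++++++++++++++++++++++++++++++++++++++++++++++++++++++++++++++++++++++++++++++++
285 ++++++++++++++++++++++++++++++++++++++++++++++++++++++++++++++++++++++++++++++++
290 ++++++++++++++++++++++++++++++++++++++++++++++++++++++++++++++++++++++++++++++++
295 ++++++++++++++++++++++++++++++++++++++++++++++++++++++++++++++++++++++++++++++++
```

```bash
python3 -m pendant '[[0,0,1,60,0],[0,0,0,60,0],[0,0,0,28,0],[0,0,0,12,0],[0,0,0,4,0],[0,0,0,0,0],[0,0,0,0,0]]'
```

```text
clock: 27.18
tool_pos: [0.489, -0.3837, 0.0373]
tool_rot: [0.707, 0.708, -0.0, 0.001]
ft_force: [-0.3, -0.4, 0.3]
gripper_width: 0.0852
finger_force: 0.0
```

```bash
python3 -m pendant '[[0,1,-1,2,0],[0,0,0,1,0],[0,0,0,0,0],[1,0,0,0,0],[1,0,0,0,0],[1,0,0,0,0],[1,0,0,0,0],[1,0,0,0,0],[1,0,0,0,0]]'
```

```text
clock: 28.3
tool_pos: [0.4872, -0.382, 0.0328]
tool_rot: [0.707, 0.707, 0.0, -0.0]
ft_force: [-0.3, 0.3, -0.3]
gripper_width: -0.0002
finger_force: 0.0
```

The fingers shut on nothing (width 0). I'll use the last picture to see why.

```bash
python3 - <<'E'
from h import *
st,im=wrist('w13.png'); s=save('scene','s13.png'); t=save('top','t13.png'); print(st['tool_pos'],st['gripper_width'])
a=cv2.resize(im[180:400,180:460],(420,330)); b=cv2.resize(s[130:230,180:300],(380,330)); c=cv2.resize(t[190:340,180:540],(640,266))
o=np.zeros((596,800,3),np.uint8); o[:330,:420]=a; o[:330,420:]=b; o[330:,:640]=c; cv2.imwrite('pics/c13.png',o[:,:,::-1])
E
```

```text
[ 0.48720783 -0.38198903  0.03280611] -0.00018722702948285427
```

View pics/c13.png

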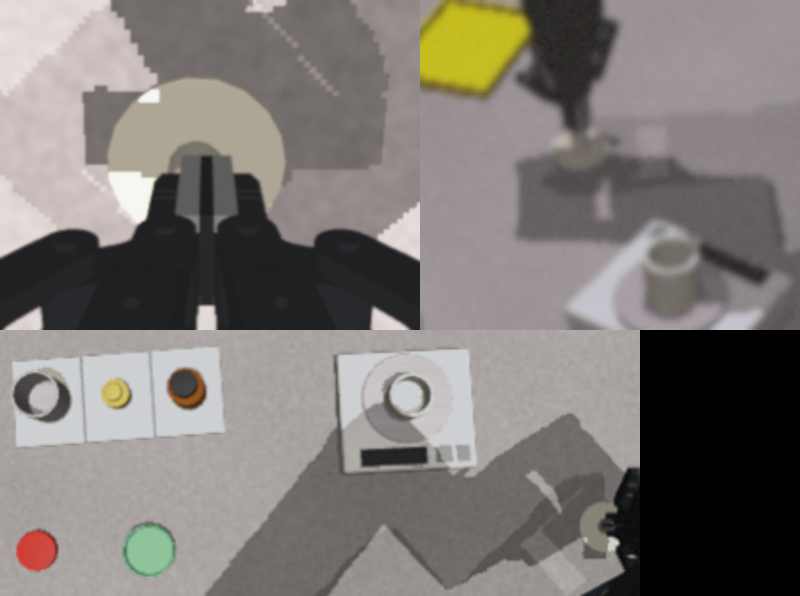

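The picture shows the lid disc (centre about (196,163) in the left crop, full frame (311,289)) under the shut fingers. The jar stands centred on the pan, and beaker, weight and bottle sit in their fields. I'll compute where the lid is relative to the tool.

```bash
python3 - <<'E'
from h import *
st=r.get_state(); p=st['tool_pos']
im=cv2.cvtColor(cv2.imread('pics/w13.png'),cv2.COLOR_BGR2RGB)
# disc boundary points in full frame from crop: left 108, right 285, top 78
for q in((108,160),(285,160),(196,78),(196,163),(196,142)):
    u=(180+q[0]/1.5,180+q[1]/1.5); print(q,(plane('wrist',u,.005,st)-p)[:2].round(4),(plane('wrist',u,.025,st)-p)[:2].round(4))
c=r.camera_info('wrist'); Mi=np.linalg.inv(c['mount'])
for pt in([.011,0,.0],[.011,0,.025],[-.011,0,.025],[0.011,0,-.02]):
    q=(Mi@np.array(pt+[1]))[:3]; u=c['K'][:2,:2]@(q[:2]/q[2])+c['K'][:2,2]; print(pt,u,(u-180)*1.5)
for row in range(265,345,4):
    print(row,' '.join('%3d'%im[row,x].mean() for x in range(280,352,3)))
E
```

```text
(108, 160) [-0.0306 -0.0011] [-0.0268  0.0072]
(285, 160) [ 0.0262 -0.0011] [0.0231 0.0072]
(196, 78) [-0.0022  0.026 ] [-0.0019  0.031 ]
(196, 163) [-0.0024 -0.0021] [-0.002   0.0063]
(196, 142) [-0.0023  0.0051] [-0.002   0.0126]
[0.011, 0, 0.0] [315.24208086 285.2611121 ] [202.86312128 157.89166815]
[0.011, 0, 0.025] [315.49931191 264.83479906] [203.24896786 127.25219859]
[-0.011, 0, 0.025] [315.58252018 308.13097584] [203.37378026 192.19646376]
[0.011, 0, -0.02] [314.96677571 307.12266029] [202.45016357 190.68399044]
265 162 162 163 163 163 162 162 162 163 163 163 163 163 162 163 163 162 162 163 162 163 162 162 162
269 163 162 163 162 162 163 162 163 163 163 162 162 163 163 162 163 162 162 163 162 162 163 162 162
273 163 163 163 163 163 163 162 162 162 156 154 156 161 163 162 163 163 163 162 162 162 163 163 163
277 162 163 162 163 163 162 151 117 112 114 114 114 113 118 154 162 163 163 163 163 162 162 163 163
281 163 163 162 163 162 149 111 112 114 115 115 114 114 112 110 123 162 162 162 162 163 163 162 163
285 162 163 162 162 153 107 112 100  92  93  93  78  30  30  86  93  93  
[... 726 characters left out ...]

317  49  34  34  33  33  36  87  93  92  92  92  49  30  29  62  93  93  93  93  81  33  32  33  32
321  34  32  33  33  33  37  90  93  93  93  92  48  29  29  62  92  92  93  92  85  34  32  32  34
325  32  34  32  33  34  33  33  38  73 120 130  68  41  41  87 129 119  68  35  32  33  33  33  32
329  33  33  33  32  32  33  33  33  33  35 101  68  41  40  87  86  32  33  34  34  33  33  33  33
333  33  37  41  42  42  40  33  33  33  34  74  68  40  41  84  55  32  32  33  35  40  42  42  40
337  34  34  33  34  33  32  33  32  33  33  30  39  40  41  38  33  32  33  32  33  33  34  35  32
341  32  32  32  34  33  32  32  32  32  32  31  39  41  40  38  32  34  33  33  32  34  33  33  34
```

The knob lies right under the shut fingers, so they closed above it. I'll feel downward gently to find where the fingertips really are.

```bash
for i in 1; do python3 -m pendant '[[1,0,0,2,0],[1,0,0,0,0]]'; done; python3 -m pendant '[[1,0,0,2,0],[1,0,0,0,0]]'
```

```text
clock: 28.7
tool_pos: [0.4871, -0.3818, 0.0305]
tool_rot: [0.707, 0.707, 0.0, -0.0]
ft_force: [0.4, 0.6, -0.2]
gripper_width: -0.0004
finger_force: 0.0
clock: 28.95
tool_pos: [0.4873, -0.3821, 0.0296]
tool_rot: [0.707, 0.707, -0.0, 0.0]
ft_force: [-0.9, 1.0, 4.5]
gripper_width: 0.0003
finger_force: 2.5
```

Contact came at TCP z ≈ 0.030, which fits fingertips resting on the knob's top. I'll open, go lower and close again; the width reading will show what is gripped.

```bash
python3 -m pendant '[[1,-2,-2,-6,0],[0,0,0,0,0],[0,0,0,0,0],[0,0,0,0,0],[0,0,0,10,0],[0,0,0,5,0],[0,0,0,2,0],[0,0,0,0,0],[0,0,0,0,0]]'
```

```text
clock: 30.08
tool_pos: [0.4853, -0.3841, 0.018]
tool_rot: [0.707, 0.707, -0.0, 0.0]
ft_force: [0.4, -1.2, 0.2]
gripper_width: 0.0856
finger_force: 0.0
```

```bash
python3 -m pendant '[[0.3,0,0,0,0],[0.5,0,0,0,0],[0.7,0,0,0,0]]'; python3 -m pendant '[[1,0,0,0,0],[1,0,0,0,0],[1,0,0,0,0]]'
```

```text
clock: 30.45
tool_pos: [0.4852, -0.384, 0.0179]
tool_rot: [0.707, 0.707, -0.0, 0.0]
ft_force: [-0.3, -0.3, 0.9]
gripper_width: 0.0322
finger_force: 0.0
clock: 30.82
tool_pos: [0.4853, -0.3841, 0.0182]
tool_rot: [0.707, 0.707, -0.0, 0.0]
ft_force: [-0.1, 0.7, 3.5]
gripper_width: 0.0149
finger_force: 58.6
```

Knob gripped. Lift and go over the jar.

```bash
python3 -m pendant '[[1,0,0,-10,0],[1,0,0,-45,0],[1,0,0,-60,0],[1,0,0,-60,0],[1,46,29,0,0],[1,46,29,0,0],[1,46,29,0,0],[1,47,29,0,0],[1,47,29,0,0]]'
python3 -m pendant '[[1,0,0,0,0],[1,0,0,0,0]]'
python3 - <<'E'
from h import *
st,im=wrist('w14.png'); print(st['tool_pos'])
for row in range(220,330,5):
    print(row,''.join('#' if v.min()>190 else '+' if v.min()>130 else '-' if v.min()>75 else '.' for v in im[row,220:420:2]))
E
```

```text
clock: 31.95
tool_pos: [0.6306, -0.1503, 0.1931]
tool_rot: [0.707, 0.707, 0.0, 0.0]
ft_force: [0.3, 0.1, -0.9]
gripper_width: 0.0148
finger_force: 58.6
clock: 32.2
tool_pos: [0.6296, -0.1518, 0.1928]
tool_rot: [0.706, 0.708, -0.0, -0.0]
ft_force: [-0.6, -0.7, -0.0]
gripper_width: 0.0148
finger_force: 58.6
[ 0.62960263 -0.15184595  0.19283114]
220 +###-..........-##################+--++--+++++++++++++++---++--------------------+------------------
225 +###-...........+#################-+--+++++++++++++++++++++--++-----------------++------------------
230 +###+...........+###############+++--+++#######++++++++++++++--+----++++++++++++++------------------
235 ++###...........-###############++---++--+++---------------+----+-++++++++++++++++------------------
240 ++###-..........-##############++--++#####++++++++++++++++++------++++++++++++++++------------------
245 #####---........-#############++#######+++++++++++++++++++++++++++---++++++++++++++++++-------------
250 ++###+-----......+########++###########++++++++++++++++++++++++++++++--++++++++++++#######+++-------
255 +++###++########
[... 854 characters left out ...]
------.....-----------------....-------------++++++++#++###+##########
300 ###++####++++++++++++-........------....-------++++-------....------........-++++#+###############++
305 #########+++++++++++-........-------....--++++++++++++++--....-------........-+++####+##+###########
310 ##################+-.........------....-++++++++++++++++++-....------.........-+++#+####++#####+####
315 ##############+####-........-------....-++++++++++++++++++-....-------.........++++##+++++######++++
320 ##################+.........------.....-++++++++++++++++++-.....-------........-+########++##+++++##
325 ###############++-.............----....--+++++++++++++++++-....----..............-++++##++++###++###
```

```bash
python3 - <<'E'
from h import *
st=r.get_state(); p=st['tool_pos']; print(p)
print('disc far edge',plane('wrist',(318,237),p[2]-.013,st)-p,'knob far edge',plane('wrist',(317,299),p[2]+.007,st)-p)
for u in((255,288),(382,288)): print(plane('wrist',u,p[2]-.013,st)-p)
E
```

```text
[ 0.62935457 -0.15259874  0.19281154]
disc far edge [ 0.00111473  0.02755604 -0.013     ] knob far edge [0.0007039  0.00820837 0.007     ]
[-0.02652154  0.00441512 -0.013     ]
[ 0.02920614  0.00441365 -0.013     ]
```

```bash
python3 -m pendant '[[1,2,0,40,0],[1,0,0,30,0],[1,0,0,9,0],[1,0,0,3,0],[1,0,0,1,0],[1,0,0,0,0],[1,0,0,0,0]]'; python3 -m pendant '[[1,0,0,2,0],[1,0,0,0,0],[1,0,0,0,0]]'
```

```text
clock: 33.12
tool_pos: [0.6304, -0.15, 0.1107]
tool_rot: [0.707, 0.708, 0.0, 0.001]
ft_force: [-0.3, -0.3, -0.5]
gripper_width: 0.0147
finger_force: 58.7
clock: 33.5
tool_pos: [0.6299, -0.1498, 0.1077]
tool_rot: [0.707, 0.707, -0.0, -0.0]
ft_force: [0.3, -0.0, -0.7]
gripper_width: 0.0148
finger_force: 58.7
```

```bash
python3 -m pendant '[[1,0,0,1,0],[1,0,0,1,0],[1,0,0,0,0],[1,0,0,0,0]]'
```

```text
clock: 34.0
tool_pos: [0.63, -0.1499, 0.1061]
tool_rot: [0.707, 0.707, 0.0, 0.0]
ft_force: [-1.1, 0.7, 2.8]
gripper_width: 0.0145
finger_force: 59.1
```

```bash
python3 -m pendant '[[0.8,0,0,0,0],[0,0,0,0,0],[0,0,0,0,0],[0,0,0,0,0],[0,0,0,-30,0],[0,0,0,-60,0],[0,0,0,-30,0],[0,-50,-50,0,0],[0,-50,-50,0,0],[0,0,0,0,0]]'
python3 - <<'E'
from h import *
t=save('top','t15.png'); s=save('scene','s15.png'); st,im=wrist('w15.png'); print(st['tool_pos'])
def ell(m,x0,x1,y0,y1,amin):
    z=np.zeros_like(m); z[y0:y1,x0:x1]=m[y0:y1,x0:x1]
    cs,_=cv2.findContours(z,cv2.RETR_EXTERNAL,cv2.CHAIN_APPROX_NONE)
    for c in cs:
        if cv2.contourArea(c)>amin: print(cv2.contourArea(c),np.round(cv2.boundingRect(c),1),np.round(cv2.fitEllipse(c)[0],1),np.round(cv2.fitEllipse(c)[1],1))
print('expected lid px top',proj('top',(.628,-.1555,.093)),'scene',proj('scene',(.628,-.153,.093)))
for row in range(200,262,2): print(row,''.join('#' if v.min()>205 else '+' if v.min()>185 else '-' if v.min()>150 else '.' for v in t[row,366:452]))
print()
for row in range(182,236,2): print(row,''.join('#' if v.min()>200 else '+' if v.min()>170 else '-' if v.min()>130 else '.' for v in s[row,222:302]))
E
```

```text
clock: 35.25
tool_pos: [0.539, -0.241, 0.2259]
tool_rot: [0.709, 0.706, -0.001, -0.0]
ft_force: [0.2, 0.3, -0.3]
gripper_width: 0.0855
finger_force: 0.0
[ 0.54156837 -0.23876558  0.22594488]
expected lid px top [412.82051445 225.31479307] scene [258.24742797 205.24805876]
200 ----------------------------------------------..........................--------------
202 ----------..-----------.........-----------+++++++--..----------+############+--------
204 -...-+++++######################++++-+++++++++++------------------++##########--------
206 -...+#######################+++-+++++++++++++++-.......--------------++#######--------
208 -...-####################++--+++++++++++++++++-...........--------------++####--------
210 -...-###################+-++++++++++--..-+++------..........---------------+++--------
212 -...-#################++++++++++-...--+###########+-..........----------------.-------
214 --..-###############+--+++++--....-+#############+-----.........--------------.-------
216 --..-+#############+--+++++-....-+##############+--------........-------------...-----
218 --..
[... 3589 characters left out ...]
------------........
220 -------+++--------....................................--.---------++++-.........
222 -----++++++-------...............................--------+++++++++++--..........
224 ------++++++------.............................--------+++++++++++--............
226 ----....------------.......---..............----------+++++++++++-..............
228 -----...........------..----------.......-----------+++++++++++-............----
230 -----...............------..-----------------..---+++++++++++-..........--------
232 -----................-----------.........----++++++++++++++-..........----------
234 ------....................---++++++++++++++++++++++++++++--.........------------
```

The lid seems set. I'll clear the arm and its shadow out of the way to verify properly.

```bash
python3 -m pendant '[[0,60,-16,0,0],[0,60,-16,0,0],[0,60,-16,0,0],[0,60,-16,0,0],[0,60,-16,0,0],[0,60,-16,0,0],[0,60,-16,0,0],[0,60,-16,0,0],[0,60,-16,0,0],[0,0,0,0,0]]'
python3 - <<'E'
from h import *
t=save('top','t16.png'); s=save('scene','s16.png'); print(r.get_state()['tool_pos'])
def circ(f,x0,x1,y0,y1,mm,z,name,p2=12):
    g=cv2.cvtColor(cv2.imread('pics/'+f),cv2.COLOR_BGR2GRAY)[y0:y1,x0:x1]; k=6
    g=cv2.GaussianBlur(cv2.resize(g,None,fx=k,fy=k,interpolation=cv2.INTER_CUBIC),(9,9),2)
    o=ray('top',(0,0))[0]; R=mm/2000*510/(o[2]-z)*k
    c=cv2.HoughCircles(g,cv2.HOUGH_GRADIENT,1,200,param1=60,param2=p2,minRadius=int(R*.93),maxRadius=int(R*1.07)+1)
    if c is None: print(name,None); return
    for q in c[0][:2]:
        u=(x0+(q[0]+.5)/k-.5,y0+(q[1]+.5)/k-.5); print(name,np.round(u,2),'r',round(q[2]/R,3),plane('top',u,z)[:2].round(4))
circ('top0.png',360,460,190,280,100,.044,'pan0'); circ('t13.png',360,460,190,280,100,.044,'pan13'); circ('t16.png',360,460,190,280,100,.044,'pan16')
circ('t13.png',388,436,205,252,48,.088,'jar13'); circ('t11.png',388,436,205,252,48,.088,'jar11')
circ('t16.png',388,436,200,252,58,.093,'lid16'); circ('t15.png',388,436,200,252,58,.093,'lid15')
for row in range(202,250,2): print(row,''.join('#' if v.min()>205 else '+' if v.min()>185 else '-' if v.min()>150 else '.' for v in t[row,366:452]))
E
```

```text
clock: 36.65
tool_pos: [0.3951, 0.3069, 0.2259]
tool_rot: [0.703, 0.711, 0.001, -0.0]
ft_force: [-0.2, 0.4, 0.2]
gripper_width: 0.0856
finger_force: 0.0
[0.3963382  0.30306339 0.22562254]
pan0 None
pan13 [394.83 228.17] r 1.052 [ 0.6283 -0.1284]
pan16 None
jar13 [410.83 226.  ] r 0.949 [ 0.6273 -0.1526]
jar11 None
lid16 [410. 225.] r 0.942 [ 0.6286 -0.1502]
lid15 [410.83 225.  ] r 0.989 [ 0.6286 -0.1518]
202 ----..............----.............----------++++++++++++++++++++++++++++++++-----....
204 ....-++++++++++++++++++++++++++++++----------+----++++++++++++++++++++++++++++-.......
206 -...-+++++++++++++++++++++++++-----------------------+++++++++++++++++++++++++-.....--
208 -...-++++++++++++++++++++++-------------------------------++++++++++++++++++++-.--..--
210 -...-+++++++++++++++++++-------------....-+-----+-----------++++++++++++++++++----..--
212 -...-++++++++++++++++++---+-+---.....-+++++++++++++++---------++++++++++++++++---...--
214 -...-++++++++++++++++--------.....-+++++++++++++++++++++--------++++++++++++++--....--
216 ....-+++++++++++++++-------......-+++++++++++++++++
[... 791 characters left out ...]
-----.....-++++++++++++++++++++++++++---++++-++++++++++++--...-
236 --....++++++++++++---++++++---.....-++++++++++++++++++++++-+++++---+++++++++++++-.----
238 -.....-++++++++++++---++++++------...--++++++++++++++++++-++++++++++++++++++++++-.----
240 --....-+++++++++++++---+++++++--------....----++++++++++++++++++++++++++++++++++-.----
242 ..-...-++++++++++++++---++++++++--------------++++++++++++++++++++++++++++++++++-..---
244 ..-...-++++++++++++++++--+++++++++++++---+++++++++++-++++++-+--+++++++++++++++++------
246 ......-++++++++++++++++++---++++-----++-+-+--+----------------+++++++++++++++++++-----
248 ......-++++++++++++++++++++----+++++++++++-++++++++++++++++++++++++++++++++++++++-----
```

```bash
python3 - <<'E'
from h import *
L,M,R=[plane('top',a,.008)[:2] for a in((206.4,230),(245.7,227.1),(285.1,224.1))]
yh=(L-R)/np.linalg.norm(L-R); xh=np.array([yh[1],-yh[0]])
def rel(X,c): d=X[:2]-c; return np.round([d@xh*1e3,d@yh*1e3],1)
print('beaker',rel(plane('top',(203.1,226.7),.08),L),'bottle',rel(plane('top',(282.9,220.5),.093),R))
t=cv2.imread('pics/t16.png');t0=cv2.imread('pics/top0.png')
H=cv2.cvtColor(t,cv2.COLOR_BGR2HSV)
m=cv2.inRange(H,(15,90,50),(34,255,255)); m[:,:225]=0;m[:,270:]=0;m[:200]=0;m[250:]=0
ys,xs=np.nonzero(m); print('weight',rel(plane('top',((xs.min()+xs.max())/2,(ys.min()+ys.max())/2),.036),M))
m=cv2.inRange(H,(4,110,30),(17,255,255)); m[:,:265]=0;m[:,310:]=0;m[:195]=0;m[250:]=0
ys,xs=np.nonzero(m); print('bottle shoulder',xs.min(),xs.max(),ys.min(),ys.max(),rel(plane('top',((xs.min()+xs.max())/2,(ys.min()+ys.max())/2),.05),R))
g=cv2.cvtColor(t,cv2.COLOR_BGR2HSV)[:,:,2]
for row in range(204,252,2): print(row,''.join('#' if v>205 else '+' if v>150 else '-' if v>100 else '.' for v in g[row,184:310]))
for k,lo,hi,b in(('green',(50,70,40),(85,255,255),(240,290)),('red',(0,150,60),(4,255,255),(180,225))):
    o=[]
    for i in(t0,t):
        m=cv2.inRange(cv2.cvtColor(i,cv2.COLOR_BGR2HSV),lo,hi); m[:,:b[0]]=0;m[:,b[1]:]=0; m[:290]=0;m[340:]=0; y,x=np.nonzero(m); o.append(((x.min()+x.max())/2,(y.min()+y.max())/2))
    print(k,o)
s=r.get_state(); print(s['clock'],s['finger_force'])
E
```

```text
beaker [ -2.3 -10.2] bottle [-3.6 -2.2]
weight [-0.1 -1.9]
bottle shoulder 274 294 212 233 [-2. -1.]
204 +++++++++++++++++++++++++++++++++++--++++++++-----++++++++++++++++++++++++++++++++++++++++++++++++++++++++++++++++++++++++++++
206 +++++++++++++++++++++--++++++++++++++++++-++++++++++++++++++++++++++++++++++++++++++++++++++++++++++++++++++++++++++++++++++++
208 ++++++++++++++++++++++++++++++++++++++++++++++++++++++++++++++++++++++++++++++++++++++++++++++++++++++++++++++++++++++++-+++++
210 ++++++++++++++++++++++++++++++++++++++++++++++++++++++++++++++++++++++++++++++++++++++++++++++++++++++++++++++++++++++++++++++
212 +++++++++++++++++++++++++++++++++++++++++++++++++++++++++++++++++++++++++++++++++++++++++++++++----.-----+++++++++++++++++++++
214 ++++++++++++---.---++++++++++++++++++++++++++++++++++++++++++++++++++++++++++++++++++++++++++-...........----+++++++++++++++++
216 ++++++++-.............-++--+++++++++++++++++++++++++++++++++++++++++++++++++++++++++++++++++-.............----++++++++++++++++
218 ++++++-...............---+-..-++++++++++++++++++++++++++++++++++++++++++++++++
[... 1626 characters left out ...]
+++++++++++++++++++++++++++++++++++++++++++++++++++++++++++++++++++++++++++++++++++++++++++++++++++++++++++++++++++++++++++++
246 ++++++++++++++++++++++++++++++++++++++++++++++++++++++++++++++++++++++++++++++++++++++++++++++++++++++++++++++++++++++++++++++
248 +++++++++++++++++++++++++++++++++++++++++++++++++++++++++++++++++++++++++++++++++++++++++++++++++++++++++++++++++--------+++++
250 +++++++++++++++++++++++++++++++++++++++++++++++++++++++++++++++++++++++++++++++++++-++------+-++++++++++++++++++++++++++++++++
green [(np.float64(263.0), np.float64(314.0)), (np.float64(263.0), np.float64(314.0))]
red [(np.float64(200.5), np.float64(314.0)), (np.float64(200.5), np.float64(314.0))]
36.75 0.0
```

The top-view estimate for the beaker is ambiguous, so I'll check it from straight above with the wrist camera.

```bash
python3 -m pendant '[[0,-13,60,0,0],[0,-13,60,0,0],[0,-13,60,0,0],[0,-13,59,0,0],[0,0,0,0,0],[0,0,0,0,0]]'
python3 - <<'E'
from h import *
st,im=wrist('w17.png'); print(st['tool_pos'],st['tool_rot'])
g=im.max(2)
for row in range(110,300,5): print(row,''.join('#' if v>215 else '+' if v>165 else '-' if v>110 else '.' for v in g[row,230:410:2]))
E
```

```text
clock: 37.5
tool_pos: [0.6357, 0.2481, 0.2249]
tool_rot: [0.708, 0.707, -0.001, -0.001]
ft_force: [-0.7, -0.7, -0.8]
gripper_width: 0.0853
finger_force: 0.0
[0.63570716 0.24810295 0.22490462] [ 0.70758027  0.70663172 -0.00107188 -0.00079074]
110 ++++++++++++++++++++++++++++++++++++++++++++++++++++++++++++++++++++++++++++++++++++++++++
115 ++++++++++++++++++++++++++++++++++++++++++-+++++++++++++++++++++++++++++++++++++----------
120 +++++++++++++++++++++++++++++++----+++++++++++++++++++++++++++++++++++++++----------------
125 ++++++++++++++++++++++++++++++++++++----+++--++++++++++++++++++++++++---------------------
130 +++++++++++++-++++++---++-+++++++++++++++++++++++++++++++++-------------------------------
135 +++----+-++++++++++---++++-++--+++++++++---------...--------------------------------------
140 +++----++++--++++++--+++++++++-----..................--------------------------+----------
145 +--+----+++---+++++------............................----------------+++------------------
150 --+++++++++----......................................-++++++++++++++++++------------------
155
[... 2051 characters left out ...]
###############++++++++++++++++++++
265 +++++++++++++++++++++#################################################++++++++++++++++++++
270 +++++++++++++++++++++########################---+++++#################++++++++++++++++++++
275 +++++++++++++++++++++###################+..........-+++###############++++++++++++++++++++
280 +++++++++++++++++++++##################-.....---.....-++##############++++++++++++++++++++
285 ++++++++++++++++++++++################+-+###########-.++##############++++++++++++++++++++
290 ++++++++++++++++++++++################+####+--.---+++#+###############++++++++++++++++++++
295 ++++++++++++++++++++++###################+-+#####-.-+#################++++++++++++++++++++
```

```bash
python3 - <<'E'
from h import *
st=r.get_state(); print(st['tool_pos'])
im=cv2.imread('pics/w17.png',0)
g=cv2.GaussianBlur(cv2.resize(im[170:275,260:380],None,fx=4,fy=4,interpolation=cv2.INTER_CUBIC),(7,7),2)
c=cv2.HoughCircles(g,cv2.HOUGH_GRADIENT,1,60,param1=60,param2=10,minRadius=112,maxRadius=136)
F=np.array([.6353,.2525])
for q in (c[0][:3] if c is not None else []):
    u=(260+q[0]/4,170+q[1]/4); print(np.round(u,1),q[2]/4,plane('wrist',u,.08,st)[:2]-F)
print('eye',plane('wrist',(316.5,221.5),.08,st)[:2]-F)
# left/right tile edges and base check
print('tile edges row 265', plane('wrist',(272,265),.008,st),plane('wrist',(370,265),.008,st))
E
```

```text
[0.63501367 0.24878396 0.22526933]
[315.9 221.9] 33.025 [-0.00085595  0.00127429]
[358.6 215.4] 29.975 [0.03250617 0.00644791]
[352.1 273.4] 30.45 [ 0.02859688 -0.04163434]
eye [-0.00036545  0.00157476]
tile edges row 265 [0.58937236 0.19315223 0.008     ] [0.68887604 0.19314794 0.008     ]
```

Beaker is within 2 mm of its field's centre; everything else checks out too. Handing in.

```bash
python3 -c "
from plant import r
print(r.sign_off())"
```

```text
the job is handed in; nothing more can be done
None
```

I handed the job in at about 38 s of robot time without a verdict coming back: by my measurements the jar is about 4 mm from the pan's centre, the lid is 2–3 mm off the jar's, the beaker, weight and bottle are within about 2–4 mm of theirs, the red cap and petri dish have not moved, and the tweezers, which I didn't re-measure, were never approached.

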